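# Lay out the leak repair kit on its silhouette mats

### The arm

A 7-joint arm with a two-finger parallel gripper is mounted at the origin on a cart in front of the work surface, level with it; the furniture and walls round the work are solid. World frame = base frame: x ahead of the robot, y to its left, z up, the work surface at z = 0. Lengths are in m, angles in rad, forces in N, time in s.
With the tool pointing down it reaches from about 0.4 to 0.85 m from the base axis. Payload 10.4 kg.
Tool frame: the origin (TCP) lies midway between the tips of the shut fingers; the grasp point (between the pads) lies 19 mm behind it; z points along the fingers, y is the line along which they close (so a half turn about z gives the same grasp; the last joint's range is limited). The gripper opens to 85 mm and grips with 20 to 120 N. Pads are 22 mm wide; open, the fingers measure 114 mm over their backs; the gripper's body (76 mm by 85 mm) begins 54 mm behind the grasp point. The pads swing forward as they close: fully open they stand 13 mm farther back than shut.
Start: joints at [1.298, 0.332, -0.065, 1.46, 0.022, 1.35, -0.088], TCP at [0.155, -0.606, 0.231] pointing down, gripper open.
Joint ranges: [-2.6, 2.6], [-0.5, 2.12], [-1.47, 1.34], [0.16, 2.42], [-1.27, 4.41], [0.06, 2.06], [-2.6, 2.6]. Speed limits (rad/s): [2.22, 2.22, 2.79, 2.79, 3.14, 3.14, 3.14].

### API

Orientations are given as a unit quaternion [x, y, z, w].
In Python, from workcell import get_obs, camera, camera_params, hand_in gives the robot as it stands.
- The arm moves only by the tool carry_out, never from a script. Its argument "commands" is a list that holds one entry, the list of rows, each a list of 6 numbers: the shift along the tool's x, y, z in units of 40 mm (1.0 is 40 mm), then the turn, a rotation vector about the tool's x, y, z in units of 6 degrees (1.0 is 6 degrees). In form: [[[x, y, z, ax, ay, az], ...]]. A call has 1 to 20 rows; each row shifts and turns the commanded pose from where the row before left it, along the tool's axes as they then stand; what a row does not reach is not made up. A row lasts 1/12 s, in which the tool goes at most 41.7 mm and 7.16 degrees, less where a joint would pass 70% of its speed; a pose out of reach is approached as far as the arm can. A call is refused whole if a number of a shift passes 1 or a number of a turn 1, either way. A call with a gripper value outside its range is refused whole. "hand" is the closure, from -1 (fully open) to 1 (shut), set as the call begins (left out, the last holds). The fingers move at their own pace and stop on an object; "force" is the grip in N (left out, the last holds). Time passes only in rows, so rows that do not move let the fingers close. It gives the time, the measured TCP pose, the force, the opening and the grip force at its end, in the units of the state.
- get_obs(): the state, without advancing time (a new reading comes with each control period).
- camera(name): name is "side" or "top" or "wrist"; returns the picture (480x640x3 uint8, red, green, blue); there is no depth.
- camera_params(name): a dict with "mtx" (3x3 intrinsics, pixels), "R" (3x3) and "t" (3): a world point X has camera coordinates R X + t. Camera axes: x right, y down, z forward; pixel columns grow to the right and rows downward; lengths in m; the calibration is good to about 2 mm. A picture is of the moment at which its call begins: read the wrist's pose just before it. camera_params takes no time and is no camera call; for the wrist camera it gives the pose at the moment of the call.
- hand_in(): hands the job in; it is judged then, once.
The state is a dict: "clock": time; "joint_pos": joint angles; "joint_velocities": joint speeds; "tau": joint torques, N m; "position": TCP position; "ee_rot": TCP orientation; "ft_force": force on the tool from outside, world axes, zero at the start; "torque": the same for the moment, N m; "grip_width": opening from 0.0 (shut) to 1.0 (fully open); "grasp_force": force on a finger pad.
Only numpy, scipy, OpenCV 4.12 (cv2) and the standard library are available. Lean on these libraries where they do the work, as an engineer would, in place of code of your own. Each camera call takes 0.05 s, during which the arm holds its last target. There are 200 camera calls.

### The job

Make up the leak repair kit: set the brass cap, the brass tee, the pressure gauge and the roll of seal tape each on the white mat that shows its silhouette, lying flat and covering the silhouette, the tee and the gauge turned the way they are drawn. Leave the brass plug and the other fittings where they stand.

Things in the scene. Friction and masses are not known exactly. Their poses are not given: they have to be found in the camera images.
- cap_a: Brass hexagonal pipe cap standing on its open end, domed top, 41 mm across flats (the flats look to +x and -x), 47 mm across corners (along y), 25 mm high with sides upright up to 16 mm, 0.07 kg. Origin: centre of the underside; z up. Its turn about z does not matter.
- tee_a: Brass pipe tee lying flat, 56 x 69 x 45 mm, 0.24 kg. Origin: centre of footprint, underside; z up. Run along y, round end flanges at y -35..-20 and 20..35, x -17..28 mm; branch points to -x, its flange x -29..-8, y -23..23 mm (46 wide). Flanges widest 22 mm above the underside; a pinch across the branch flange there holds.
- pressure_gauge: Pressure gauge, black case, white dial, lying face up, 88 x 63 x 24 mm, 0.18 kg. Origin: centre of footprint, underside; z up. Round case 63 mm across, 24 high, centred at x +12 mm; the brass stem (14 mm wide) points to -x and ends at x -44 mm.
- seal_tape: Roll of thread seal tape lying flat, white from above (blue round the side), round hole in the middle, 60 mm across, 14 mm high, 0.03 kg. Origin: centre of the underside; z up. Its turn about z does not matter.
- mat_cap_a_dot (a point): Orange dot on a fixed white mat (110 x 84 mm, 4 mm thick) with a black full-size silhouette of the hexagonal cap (a small hexagon). Point: the dot's centre on the mat's top; x runs from it along the mat across the silhouette, z up. Mat spans x -6..104, y -42..42 mm. The part's origin belongs 49 mm from the dot along +x, at any turn.
- mat_tee_a_dot (a point): Orange dot on a fixed white mat (110 x 84 mm, 4 mm thick) with a black full-size silhouette of the tee (branch to the dot). Point: the dot's centre on the mat's top; x runs from it along the mat across the silhouette, z up. Mat spans x -6..104, y -42..42 mm. The part's origin belongs 49 mm from the dot along +x, the part's x and y axes pointing as this frame's.
- mat_pressure_gauge_dot (a point): Orange dot on a fixed white mat (110 x 84 mm, 4 mm thick) with a black full-size silhouette of the gauge (disc, stem to the dot). Point: the dot's centre on the mat's top; x runs from it along the mat across the silhouette, z up. Mat spans x -6..104, y -42..42 mm. The part's origin belongs 49 mm from the dot along +x, the part's x and y axes pointing as this frame's.
- mat_seal_tape_dot (a point): Orange dot on a fixed white mat (110 x 84 mm, 4 mm thick) with a black full-size silhouette of the tape roll (a ring). Point: the dot's centre on the mat's top; x runs from it along the mat across the silhouette, z up. Mat spans x -6..104, y -42..42 mm. The part's origin belongs 49 mm from the dot along +x, at any turn.
- plug_a: Bystander, loose: brass threaded plug among the work, 41 x 35 x 31 mm. Origin: centre of the underside. Leave it where it is.
Mind the look-alikes: they are no part of the job. What is shaped like the cap_a but black is not meant.

How it is judged:
By the outcome, as a careful person would: the job done as asked, in the order asked, and still so for the second after the job is handed in, with the robot touching nothing.
It also fails if it takes over 96 s, if anything falls off the work surface, if the arm or the gripper's body presses on something with over 40 N, if the wrist force passes 120 N, or if a joint passes its speed limit or range.

## Working session

There is one attempt and no reset: what is moved stays moved. The work goes in short steps, Python scripts to look and compute and a tool call to move; the robot and the scene stay as the last step left them, time stands still between calls to the robot, and variables do not carry over. Pictures are saved under pics/ and viewed, at most 16 in all, crops included, and the job is handed in when it is done.

Besides the shell and the picture viewer there is one more tool, called after "Request:" by a JSON object that holds its "op" and its "data". carry_out: Moves the arm, as the interface text tells. Its arguments: {"type":"object","properties":{"commands":{"type":"array"},"hand":{"type":"number"},"force":{"type":"number"}},"required":["commands"]}

```bash
mkdir -p pics; ls
python3 - <<'E'
from workcell import *
import cv2
o=get_obs(); print(o)
for n in ["top","side"]:
    cv2.imwrite(f"pics/{n}0.png",camera(n)[:,:,::-1]); p=camera_params(n); print(n,p)
E
```

```text
pics
{'clock': 0.0, 'joint_pos': array([ 1.29838721,  0.33288151, -0.06469386,  1.46092388,  0.02157661,
        1.34989957, -0.08850242]), 'joint_velocities': array([-0.00018903, -0.00059533, -0.00109556,  0.0008614 , -0.00019411,
        0.00056625, -0.00159661]), 'tau': array([ 3.92405864e-04, -6.25443149e+01,  4.96571534e-02, -3.91605771e+01,
        1.62316201e-02,  1.00544727e-02,  2.58883381e-05]), 'position': array([ 0.15441985, -0.60524262,  0.23051821]), 'ee_rot': array([ 9.92208861e-01,  1.24583602e-01, -1.10253214e-04, -7.00367461e-04]), 'ft_force': array([0.97335109, 0.24910092, 0.06258098]), 'torque': array([ 0.01498429,  0.009604  , -0.00675148]), 'grasp_force': 0.0, 'grip_width': 0.9987537736283075}
top {'mtx': array([[476.96961723,   0.        , 323.47339841],
       [  0.        , 476.96961723, 243.50892249],
       [  0.        ,   0.        ,   1.        ]]), 'R': array([[-0.01532769, -0.99981054,  0.01199798],
       [-0.98527444,  0.01305903, -0.17048089],
       [ 0.17029191, -0.01443438, -0.98528794]]), 't': array([-0.04150945,  0.49234192,  0.91459684])}
side {'mtx': array([[528.07263841,   0.        , 324.11936512],
       [  0.        , 528.07263841, 237.42986427],
       [  0.        ,   0.        ,   1.        ]]), 'R': array([[ 0.99947622, -0.02424217,  0.02143836],
       [ 0.0040002 , -0.56483185, -0.82519633],
       [ 0.03211362,  0.82484986, -0.56443903]]), 't': array([-0.48728011,  0.02517806,  1.20027245])}
```

View pics/top0.png

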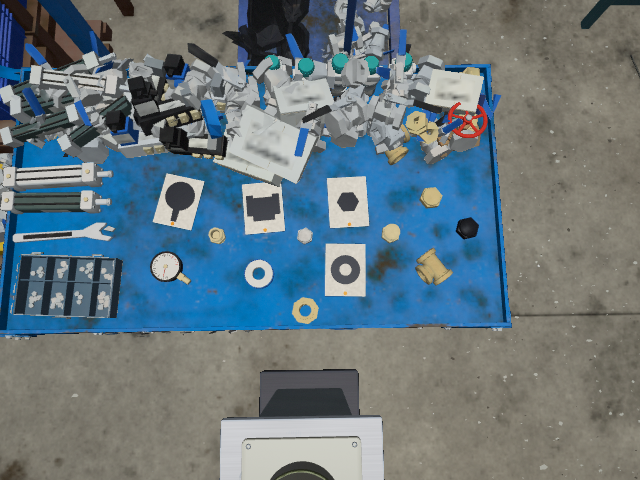

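View pics/side0.png

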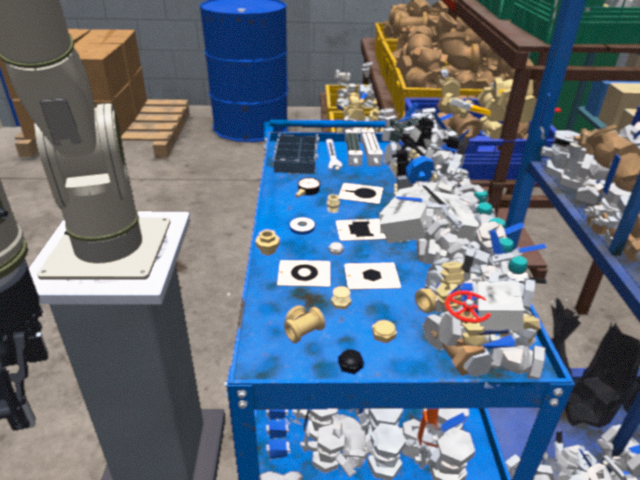

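The top view shows the gauge at (167,267), tape at (258,273) and tee at (434,267). The mats are gauge (179,202), tee (263,208), cap (348,202) and tape (345,270). The possible caps are (431,197) brass, (391,233) brass, (468,228) black and (305,236) white. I'll enlarge these to confirm.

Run:
```python
import cv2,numpy as np
a=cv2.imread("pics/top0.png")
b=cv2.imread("pics/side0.png")
c=cv2.resize(a[170:330,280:500],None,fx=3.6,fy=3.6,interpolation=cv2.INTER_CUBIC); cv2.imwrite("pics/c1.png",c)
c=cv2.resize(a[165:325,130:330],None,fx=3.7,fy=3.7,interpolation=cv2.INTER_CUBIC); cv2.imwrite("pics/c2.png",c)
c=cv2.resize(b[240:390,270:420],None,fx=4,fy=4,interpolation=cv2.INTER_CUBIC); cv2.imwrite("pics/c3.png",c)
```

```text
(no output)
```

View pics/c1.png

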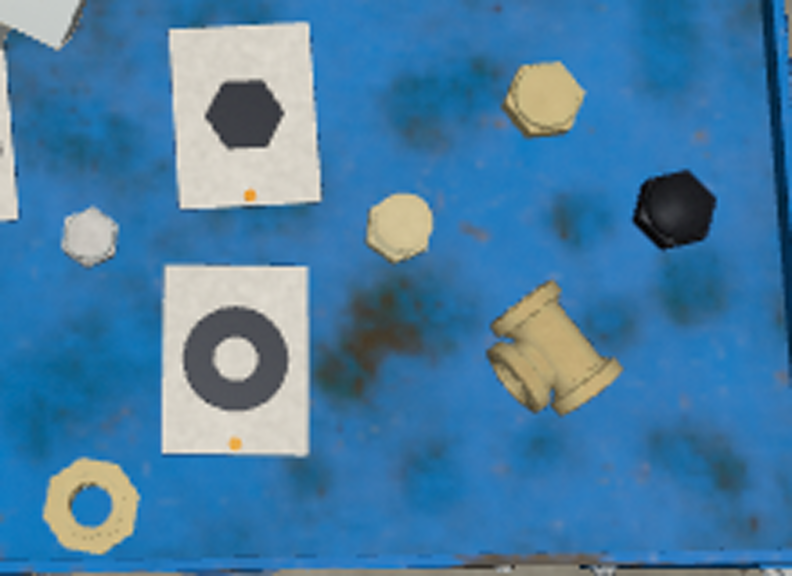

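View pics/c2.png

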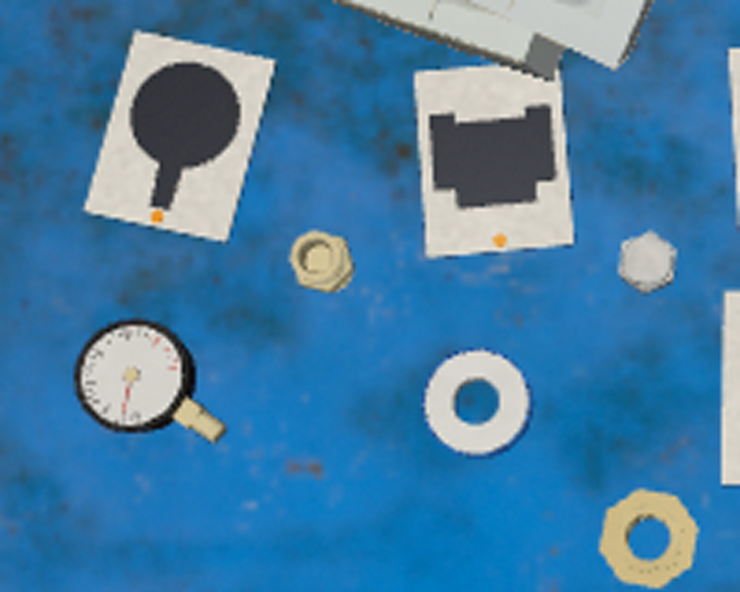

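View pics/c3.png

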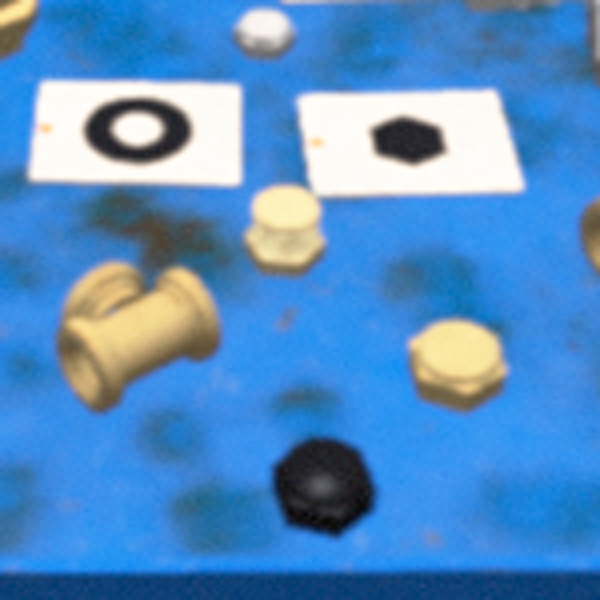

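The brass cap is the one at top pixel (431,197): brass, a low dome on a hexagon, and upright. The plug is at (391,233): brass, with a tall cylinder on a hexagon, as the side view shows. (468,228) is black and (305,236) is white and small, so neither is meant. Next I'll turn these readings into poses.

```bash
cat > h.py <<'E'
import numpy as np, cv2
from workcell import *
from scipy.optimize import least_squares
from scipy.spatial.transform import Rotation as Ro
def ray(p,uv,z):
    uv=np.atleast_2d(uv).astype(float); K,R,t=p["mtx"],p["R"],p["t"]
    d=np.c_[uv,np.ones(len(uv))]@np.linalg.inv(K).T@R; c=-R.T@t
    return (c+d*((z-c[2])/d[:,2])[:,None])[:,:2]
def proj(p,X):
    q=np.atleast_2d(X)@p["R"].T+p["t"]; q=q@p["mtx"].T; return q[:,:2]/q[:,2:]
def fit2(local,world):   # rigid 2D fit -> x,y,deg,rms
    local,world=np.array(local,float),np.array(world,float)
    lc,wc=local.mean(0),world.mean(0); l,w=local-lc,world-wc
    a=np.arctan2((l[:,0]*w[:,1]-l[:,1]*w[:,0]).sum(),(l*w).sum()); c,s=np.cos(a),np.sin(a); M=np.array([[c,-s],[s,c]])
    t=wc-M@lc; return *np.round(t,4),round(np.degrees(a),1),round(float(np.sqrt((((local@M.T+t)-world)**2).sum(1).mean())),4)
def yaw(o=None):
    o=o or get_obs(); M=Ro.from_quat(o["ee_rot"]).as_matrix(); return np.degrees(np.arctan2(M[1,0],M[0,0]))
def go(x,y,z,yw):  # moves needed, in units, tool axes at start yaw
    o=get_obs(); a=np.radians(yaw(o)); d=np.array([x,y,z])-o["position"]
    print("t %.1f pos %s yaw %.1f | units x %.2f y %.2f z %.2f turn %.2f"%(o["clock"],np.round(o["position"],4),np.degrees(a),(d[0]*np.cos(a)+d[1]*np.sin(a))/.04,(d[0]*np.sin(a)-d[1]*np.cos(a))/.04,-d[2]/.04,(np.degrees(a)-yw)/6))
E
python3 - <<'E'
from h import *
p=camera_params("top")
c1=lambda L:(np.array(L)+.5)/3.6-.5+[280,170]
c2=lambda L:(np.array(L)+.5)/3.7-.5+[130,165]
# corners order: far-left, far-right, near-right, near-left, dot  (frame x: dot->silhouette)
loc=[(.104,.042),(.104,-.042),(-.006,-.042),(-.006,.042),(0,0)]
M={"cap":c1([(169,30),(308,22),(321,201),(180,209),(250,195)]),"tape":c1([(164,266),(308,266),(308,455),(163,453),(235,443)]),
"gauge":c2([(135,31),(274,60),(228,241),(85,211),(157,216)]),"tee":c2([(414,73),(560,62),(574,243),(428,257),(500,240)])}
for k,v in M.items():
    f=fit2(loc,ray(p,v,.004)); a=np.radians(f[2]); print(k,"mat",f,"goal",np.round([f[0]+.049*np.cos(a),f[1]+.049*np.sin(a)],4))
print("cap",ray(p,c1([(545,98)]),.02)); print("tape",ray(p,c2([(477,402)]),.014))
g=np.r_[ray(p,c2([(132,376)]),.024),ray(p,c2([(214,433)]),.012)]; print("gauge",g,fit2([(.012,0),(-.044,0)],g))
t=ray(p,c1([(525,308),(590,391),(519,382)]),.022); print("tee",t,fit2([(0,.027),(0,-.027),(-.028,0)],t))
t=ray(p,c1([(525,308),(590,391),(519,382)]),.022); print("tee",t,fit2([(0,-.027),(0,.027),(-.028,0)],t))
print(ray(p,c1([(400,228)]),.03),"plug"); print(ray(p,c1([(90,236)]),.015),"white"); print(ray(p,c2([(321,260)]),.02),"brass2")
w=camera_params("wrist"); print(w, -w["R"].T@w["t"])
E
```

```text
cap mat (np.float64(0.5393), np.float64(-0.1037), np.float64(2.5), 0.0008) goal [ 0.5883 -0.1016]
tape mat (np.float64(0.3946), np.float64(-0.0918), np.float64(-1.4), 0.0009) goal [ 0.4436 -0.093 ]
gauge mat (np.float64(0.5457), np.float64(0.2669), np.float64(-12.7), 0.001) goal [0.5935 0.2561]
tee mat (np.float64(0.529), np.float64(0.0734), np.float64(4.5), 0.0013) goal [0.5778 0.0772]
cap [[ 0.59181169 -0.27580984]]
tape [[0.43669102 0.08454304]]
gauge [[0.45248055 0.2715835 ]
 [0.42180527 0.22916239]] (np.float64(0.4465), np.float64(0.2633), np.float64(54.1), 0.0018)
tee [[ 0.46820583 -0.25726423]
 [ 0.42041558 -0.2915745 ]
 [ 0.42607117 -0.25167936]] (np.float64(0.4438), np.float64(-0.2743), np.float64(-53.5), 0.0021)
tee [[ 0.46820583 -0.25726423]
 [ 0.42041558 -0.2915745 ]
 [ 0.42607117 -0.25167936]] (np.float64(0.433), np.float64(-0.2591), np.float64(124.1), 0.027)
[[ 0.51390198 -0.18662022]] plug
[[ 0.5144419  -0.01021958]] white
[[0.51645354 0.17094401]] brass2
{'mtx': array([[356.64634949,   0.        , 316.5560994 ],
       [  0.        , 356.64634949, 242.23368339],
       [  0.        ,   0.        ,   1.        ]]), 'R': array([[ 0.24819711, -0.96870656, -0.00240851],
       [-0.92062483, -0.23665   ,  0.31055869],
       [-0.30141021, -0.07486243, -0.95055116]]), 't': array([-0.62458849, -0.04128121,  0.38114079])} [ 0.23189628 -0.58627904  0.37360973]
```

Request:
{"op": "carry_out", "data": {"commands": [[[0.79, -0.33, 0.13, 0, 0, 0], [0.79, -0.33, 0.13, 0, 0, 0], [0.79, -0.33, 0.13, 0, 0, 0], [0.79, -0.33, 0.13, 0, 0, 0], [0.79, -0.33, 0.13, 0, 0, 0], [0.79, -0.33, 0.13, 0, 0, 0], [0.79, -0.33, 0.13, 0, 0, 0], [0.79, -0.33, 0.13, 0, 0, 0], [0.79, -0.33, 0.13, 0, 0, 0], [0.79, -0.33, 0.13, 0, 0, 0], [0.79, -0.33, 0.13, 0, 0, 0], [0.79, -0.33, 0.13, 0, 0, 0], [0.79, -0.33, 0.13, 0, 0, 0], [0.79, -0.33, 0.13, 0, 0, 0], [0.79, -0.33, 0.13, 0, 0, 0], [0.79, -0.33, 0.13, 0, 0, 0]]], "hand": -1}}

```text
clock: 1.43
position: [0.5931, -0.2748, 0.1475]
ee_rot: [0.992, 0.124, -0.0, -0.0]
ft_force: [0.4, -0.8, 0.2]
grip_width: 0.995
grasp_force: 0.0
```

Request:
{"op": "carry_out", "data": {"commands": [[[0, 0, 0, 0, 0, -1], [0, 0, 0, 0, 0, -1], [0, 0, 0, 0, 0, -1], [0, 0, 0, 0, 0, -1], [0, 0, 0, 0, 0, -1], [0, 0, 0, 0, 0, -1], [0, 0, 0, 0, 0, -1], [0, 0, 0, 0, 0, -1], [0, 0, 0, 0, 0, -1], [0, 0, 0, 0, 0, -1], [0, 0, 0, 0, 0, -1], [0, 0, 0, 0, 0, -1], [0, 0, 0, 0, 0, -0.6], [0, 0, 0, 0, 0, 0], [0, 0, 0, 0, 0, 0]]]}}

```text
clock: 2.68
position: [0.592, -0.276, 0.1477]
ee_rot: [0.708, 0.706, -0.0, -0.0]
ft_force: [-0.2, 0.3, -0.4]
grip_width: 1.002
grasp_force: 0.0
```

Run:
```python
from h import *
go(.592,-.276,.13,90)
p=camera_params("wrist"); im=camera("wrist"); cv2.imwrite("pics/w1.png",im[:,:,::-1]); np.savez("w1.npz",**p)
print(proj(p,[.592,-.276,.02]))
```

```text
t 2.7 pos [ 0.592  -0.276   0.1477] yaw 89.8 | units x 0.00 y 0.00 z 0.44 turn -0.04
[[316.36269575 231.5090619 ]]
```

View pics/w1.png

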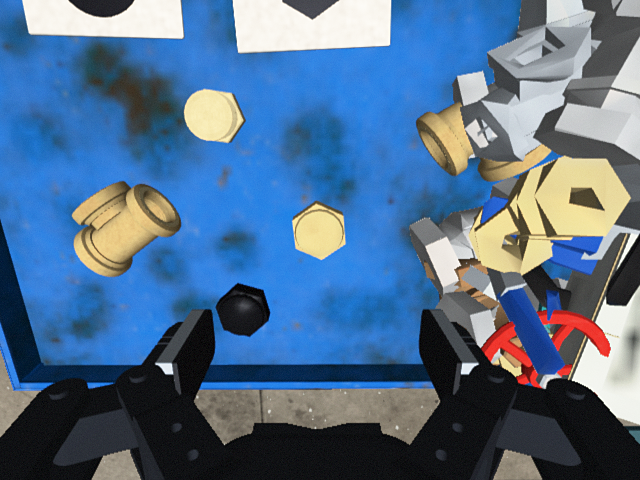

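The wrist view shows the cap with its centre near (319,230) and corners at (321,201) and (318,259), so it's turned about 3° and its flats face ±x. The tee (126,230), plug (213,116) and black cap (243,310) are all clear of the fingers.

Request:
{"op": "carry_out", "data": {"commands": [[[0.03, 0.06, 0.72, 0, 0, 0.5], [0, 0, 0.72, 0, 0, 0], [0, 0, 0.72, 0, 0, 0], [0, 0, 0.72, 0, 0, 0], [0, 0, 0.74, 0, 0, 0], [0, 0, 0, 0, 0, 0], [0, 0, 0, 0, 0, 0], [0, 0, 0, 0, 0, 0]]]}}

```text
clock: 3.4
position: [0.5957, -0.275, 0.0052]
ee_rot: [0.726, 0.688, 0.0, 0.001]
ft_force: [0.0, -0.5, 0.9]
grip_width: 1.002
grasp_force: 0.0
```

Request:
{"op": "carry_out", "data": {"commands": [[[0, 0, 0, 0, 0, 0], [0, 0, 0, 0, 0, 0], [0, 0, 0, 0, 0, 0], [0, 0, 0, 0, 0, 0], [0, 0, 0, 0, 0, 0], [0, 0, 0, 0, 0, 0], [0, 0, 0, 0, 0, 0], [0, 0, 0, 0, 0, 0], [0, 0, 0, 0, 0, 0], [0, 0, 0, 0, 0, 0]]], "hand": 1, "force": 40}}

```text
clock: 4.23
position: [0.5953, -0.2751, 0.0048]
ee_rot: [0.726, 0.688, 0.0, 0.001]
ft_force: [-2.5, 0.8, 6.5]
grip_width: 0.479
grasp_force: 39.4
```

Run:
```python
from h import *
go(.5883,-.1016,.06,87)
```

```text
t 4.2 pos [ 0.5953 -0.2751  0.0048] yaw 86.9 | units x 4.32 y -0.41 z -1.38 turn -0.02
```

Request:
{"op": "carry_out", "data": {"commands": [[[0, 0, -0.8, 0, 0, 0], [0, 0, -0.8, 0, 0, 0], [0.2, 0, -0.8, 0, 0, 0], [0.6, -0.1, 0, 0, 0, 0], [0.7, -0.1, 0, 0, 0, 0], [0.7, -0.1, 0, 0, 0, 0], [0.3, -0.1, 0, 0, 0, 0], [0, 0, 0, 0, 0, 0], [0, 0, 0, 0, 0, 0]]]}}

```text
clock: 4.98
position: [0.584, -0.174, 0.0997]
ee_rot: [0.726, 0.688, -0.0, 0.0]
ft_force: [0.5, -1.5, -1.4]
grip_width: 0.477
grasp_force: 40.6
```

Run:
```python
from h import *
go(.5883,-.1016,.009,87)
p=camera_params("wrist"); im=camera("wrist"); cv2.imwrite("pics/w2.png",im[:,:,::-1]); np.savez("w2.npz",**p)
print(proj(p,[[.5883,-.1016,.004],[.5393,-.1037,.004],[.4436,-.093,.004],[.3946,-.0918,.004],[.5778,.0772,.004],[.529,.0734,.004],[.4411,-.27,.022]]))
```

```text
t 5.0 pos [ 0.584  -0.174   0.0997] yaw 87.0 | units x 1.81 y 0.01 z 2.27 turn -0.01
[[ 316.86391173  136.79129001]
 [ 241.27546088  144.27370155]
 [  90.75528589  135.02060314]
 [  14.89682971  137.20059715]
 [ 276.41190407 -244.10842247]
 [ 178.35232785 -226.44344963]
 [ 131.66569811  382.86502426]]
```

View pics/w2.png

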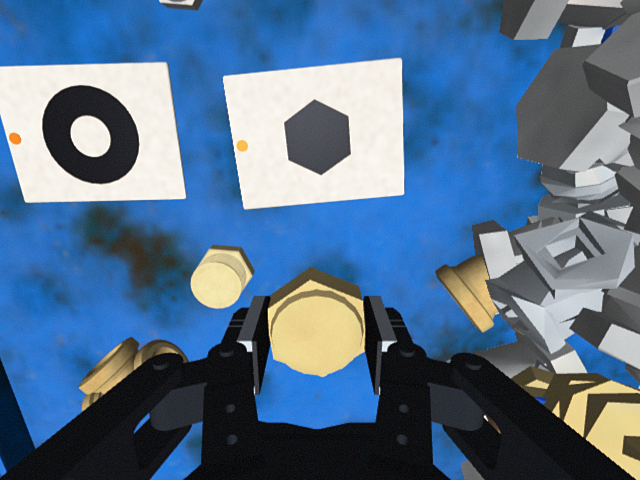

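The cap is held, and the projected mat centres match the silhouettes within about 1 px: hexagon (318,137), ring (90,136).

Run:
```python
from h import *
p=dict(np.load("w2.npz"))
print(proj(p,[[.584,-.174,.111],[.584,-.174,.119],[.584,-.1505,.111],[.584,-.1505,.106],[.584,-.164,.12]]))
```

```text
[[315.64603357 324.29971722]
 [315.59011663 334.91876145]
 [312.54857528 272.61003649]
 [312.6823762  267.87226304]
 [314.22141082 313.90312882]]
```

Request:
{"op": "carry_out", "data": {"commands": [[[0.6, 0, 0, 0, 0, 0], [0.6, 0, 0, 0, 0, 0], [0.61, 0.01, 0, 0, 0, 0], [0, 0, 0.8, 0, 0, 0], [0, 0, 0.8, 0, 0, 0], [0, 0, 0.4, 0, 0, 0], [0, 0, 0.2, 0, 0, 0], [0, 0, 0.06, 0, 0, 0], [0, 0, 0, 0, 0, 0], [0, 0, 0, 0, 0, 0], [0, 0, 0, 0, 0, 0]]]}}

```text
clock: 5.95
position: [0.5889, -0.1028, 0.0095]
ee_rot: [0.726, 0.687, 0.0, 0.001]
ft_force: [0.1, 0.0, -0.6]
grip_width: 0.477
grasp_force: 40.1
```

Run:
```python
from h import *
go(.5883,-.1016,.009,87); print(get_obs()["ft_force"])
```

```text
t 6.0 pos [ 0.5889 -0.1028  0.0095] yaw 86.8 | units x 0.03 y -0.02 z 0.01 turn -0.03
[ 0.13420167  0.04233622 -0.61343699]
```

Request:
{"op": "carry_out", "data": {"commands": [[[0, 0, 0, 0, 0, 0], [0, 0, 0, 0, 0, 0], [0, 0, 0, 0, 0, 0], [0, 0, 0, 0, 0, 0], [0, 0, -0.3, 0, 0, 0], [0, 0, -0.8, 0, 0, 0], [0, 0, -0.9, 0, 0, 0], [0, 0, -1, 0, 0, 0]]], "hand": -0.4}}

```text
clock: 6.62
position: [0.5875, -0.1014, 0.1303]
ee_rot: [0.726, 0.688, -0.0, -0.001]
ft_force: [0.7, -0.5, 0.4]
grip_width: 0.7
grasp_force: 0.0
```

Request:
{"op": "carry_out", "data": {"commands": [[[-0.63, -0.66, 0, 0, 0, 0], [-0.63, -0.66, 0, 0, 0, 0], [-0.63, -0.66, 0, 0, 0, 0], [-0.63, -0.66, 0, 0, 0, 0], [-0.63, -0.65, 0, 0, 0, 0], [-0.63, -0.65, 0, 0, 0, 0], [0, 0, 0, 0, 0, -0.9], [0, 0, 0, 0, 0, -0.9], [0, 0, 0, 0, 0, -0.9], [0, 0, 0, 0, 0, -0.9], [0, 0, 0, 0, 0, -0.9], [0, 0, 0, 0, 0, -1], [0, 0, 0, 0, 0, -1], [0, 0, 0, 0, 0, 0], [0, 0, 0, 0, 0, 0]]], "hand": -1}}

```text
clock: 7.87
position: [0.423, -0.2443, 0.1296]
ee_rot: [0.456, 0.89, -0.0, 0.0]
ft_force: [0.3, -0.6, 0.2]
grip_width: 0.999
grasp_force: 0.0
```

Run:
```python
from h import *
go(.4235,-.2457,.003,126)
p=camera_params("wrist"); im=camera("wrist"); cv2.imwrite("pics/w3.png",im[:,:,::-1]); np.savez("w3.npz",**p)
a=np.radians(-54);x=np.array([np.cos(a),np.sin(a)]);y=np.array([-x[1],x[0]]);o=np.array([.4411,-.27])
for l in [(-.029,.023),(-.029,-.023),(.0055,.035),(.0055,-.035),(-.029,0)]: print(l,proj(p,[[*(o+l[0]*x+l[1]*y),.0225]]))
```

```text
t 7.9 pos [ 0.423  -0.2443  0.1296] yaw 125.7 | units x -0.04 y -0.01 z 3.16 turn -0.04
(-0.029, 0.023) [[347.02686789 242.26823399]]
(-0.029, -0.023) [[284.64657386 242.48410163]]
(0.0055, 0.035) [[361.63813067 284.96492508]]
(0.0055, -0.035) [[270.41818115 285.27076707]]
(-0.029, 0) [[315.83426931 242.37617629]]
```

View pics/w3.png

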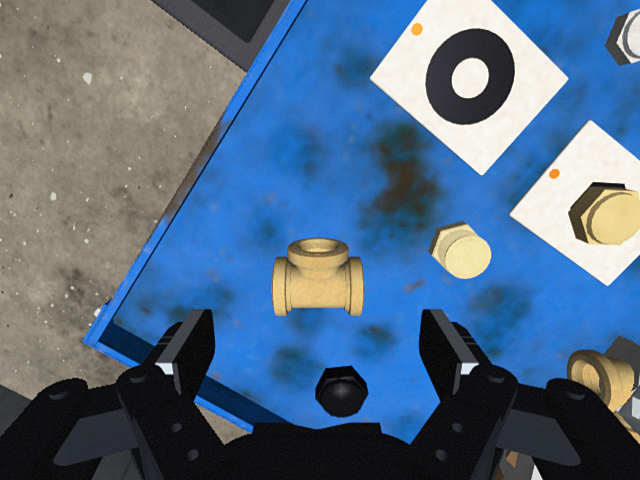

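The tee's run ends sit level at (272,285) and (364,285), so the yaw is right. The branch mouth is near (319,246), so I'll correct by about 2 mm and go down. The cap now covers its silhouette, going by this view.

Request:
{"op": "carry_out", "data": {"commands": [[[-0.09, 0.03, 0.7, 0, 0, 0], [0, 0, 0.8, 0, 0, 0], [0, 0, 0.8, 0, 0, 0], [0, 0, 0.6, 0, 0, 0], [0, 0, 0.26, 0, 0, 0], [0, 0, 0, 0, 0, 0], [0, 0, 0, 0, 0, 0]]]}}

```text
clock: 8.5
position: [0.4263, -0.2465, 0.0032]
ee_rot: [0.455, 0.89, 0.0, 0.0]
ft_force: [-0.3, 0.0, 0.7]
grip_width: 0.997
grasp_force: 0.0
```

Request:
{"op": "carry_out", "data": {"commands": [[[0, 0, 0, 0, 0, 0], [0, 0, 0, 0, 0, 0], [0, 0, 0, 0, 0, 0], [0, 0, 0, 0, 0, 0], [0, 0, 0, 0, 0, 0], [0, 0, 0, 0, 0, 0], [0, 0, 0, 0, 0, 0], [0, 0, 0, 0, 0, 0], [0, 0, 0, 0, 0, 0], [0, 0, 0, 0, 0, 0]]], "hand": 1, "force": 100}}

```text
clock: 9.33
position: [0.4268, -0.2469, 0.004]
ee_rot: [0.455, 0.891, -0.0, 0.001]
ft_force: [-2.8, 2.7, 12.8]
grip_width: 0.486
grasp_force: 99.2
```

Request:
{"op": "carry_out", "data": {"commands": [[[0, 0, -0.5, 0, 0, 0], [0, 0, -1, 0, 0, 0], [0, 0, -1, 0, 0, 0], [0, 0, 0, 0, 0, 0], [0, 0, 0, 0, 0, 0]]]}}

```text
clock: 9.75
position: [0.427, -0.2474, 0.1047]
ee_rot: [0.455, 0.891, -0.001, 0.002]
ft_force: [-0.1, 0.6, -3.2]
grip_width: 0.481
grasp_force: 102.0
```

Run:
```python
from h import *
go(.5778-.03,.0772-.0024,.1,184.5)
p=camera_params("wrist"); im=camera("wrist"); cv2.imwrite("pics/w4.png",im[:,:,::-1]); np.savez("w4.npz",**p)
```

```text
t 9.8 pos [ 0.427  -0.2474  0.1047] yaw 125.9 | units x 4.76 y 7.17 z 0.12 turn -9.77
```

View pics/w4.png

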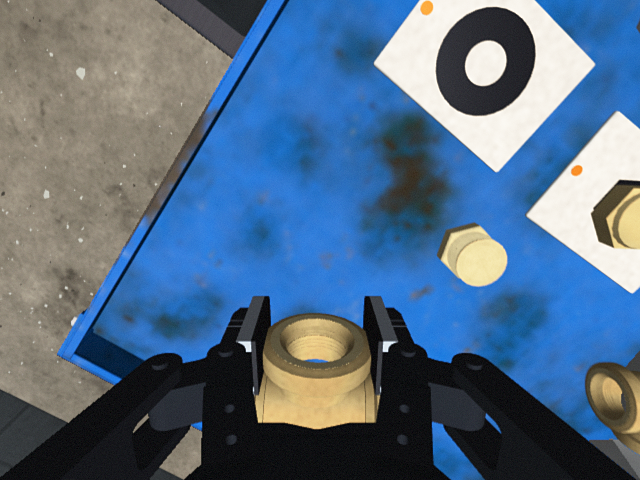

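Request:
{"op": "carry_out", "data": {"commands": [[[0.2, 0.3, 0, 0, 0, 0], [0.38, 0.57, 0, 0, 0, 0], [0.38, 0.57, 0, 0, 0, 0], [0.38, 0.57, 0, 0, 0, 0], [0.38, 0.57, 0, 0, 0, 0], [0.38, 0.57, 0, 0, 0, 0], [0.38, 0.57, 0, 0, 0, 0], [0.38, 0.57, 0, 0, 0, 0], [0.38, 0.57, 0, 0, 0, 0], [0.38, 0.57, 0, 0, 0, 0], [0.38, 0.57, 0, 0, 0, 0], [0.38, 0.57, 0, 0, 0, 0], [0.38, 0.6, 0, 0, 0, 0], [0.2, 0.6, 0, 0, 0, 0]]]}}

```text
clock: 10.97
position: [0.5597, 0.0987, 0.1004]
ee_rot: [0.454, 0.891, -0.001, -0.002]
ft_force: [-0.0, 0.0, -1.9]
grip_width: 0.483
grasp_force: 102.0
```

Request:
{"op": "carry_out", "data": {"commands": [[[0, 0, 0, 0, 0, -0.4], [0, 0, 0, 0, 0, -0.8], [0, 0, 0, 0, 0, -0.8], [0, 0, 0, 0, 0, -0.8], [0, 0, 0, 0, 0, -0.8], [0, 0, 0, 0, 0, -0.8], [0, 0, 0, 0, 0, -0.8], [0, 0, 0, 0, 0, -0.8], [0, 0, 0, 0, 0, -0.8], [0, 0, 0, 0, 0, -0.8], [0, 0, 0, 0, 0, -0.8], [0, 0, 0, 0, 0, -0.8], [0, 0, 0, 0, 0, -0.6], [0, 0, 0, 0, 0, 0], [0, 0, 0, 0, 0, 0]]]}}

```text
clock: 12.22
position: [0.5604, 0.0963, 0.101]
ee_rot: [-0.04, 0.999, 0.0, -0.001]
ft_force: [0.5, 0.6, -2.9]
grip_width: 0.482
grasp_force: 102.1
```

Run:
```python
from h import *
go(.5489,.0749,.009,184.5)
a=camera("side")[120:300,240:480]; p=camera_params("wrist"); b=camera("wrist"); np.savez("w5.npz",**p)
o=get_obs(); T=Ro.from_quat(o["ee_rot"]).as_matrix()
print(proj(p,o["position"]+T@[-.0006,0,-.0185]), proj(p,[.5778,.0772,.004]))
a=cv2.resize(a,(640,480),interpolation=cv2.INTER_CUBIC)
im=np.vstack([cv2.resize(a,(400,300)),cv2.resize(b,(400,300))]); cv2.imwrite("pics/m5.png",im[:,:,::-1]); cv2.imwrite("pics/w5.png",b[:,:,::-1])
```

```text
t 12.2 pos [0.5604 0.0963 0.101 ] yaw -175.4 | units x 0.33 y -0.51 z 2.30 turn -59.98
[[317.41049498 336.23011374]] [[288.47489075 264.39871109]]
```

View pics/m5.png

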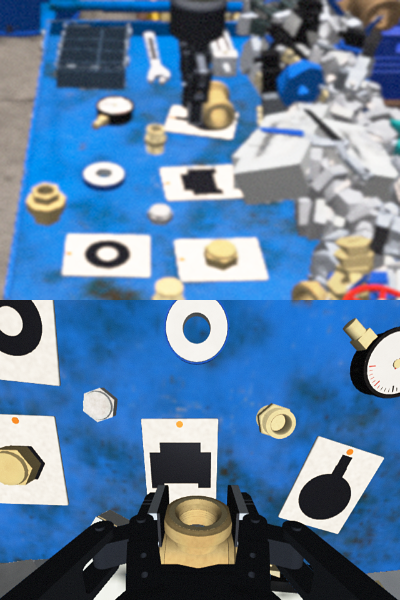

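The tee is level enough in the grip. I'll correct the small overshoot and lower it gently.

Request:
{"op": "carry_out", "data": {"commands": [[[0.15, -0.25, 0, 0, 0, 0], [0.18, -0.26, 0, 0, 0, 0], [0, 0, 0.5, 0, 0, 0], [0, 0, 0.6, 0, 0, 0], [0, 0, 0.5, 0, 0, 0], [0, 0, 0.3, 0, 0, 0], [0, 0, 0.2, 0, 0, 0], [0, 0, 0.1, 0, 0, 0], [0, 0, 0.1, 0, 0, 0], [0, 0, 0, 0, 0, 0], [0, 0, 0, 0, 0, 0]]]}}

```text
clock: 13.23
position: [0.5502, 0.0752, 0.0111]
ee_rot: [-0.041, 0.999, -0.0, 0.0]
ft_force: [0.1, 0.3, -3.1]
grip_width: 0.483
grasp_force: 102.1
```

Run:
```python
from h import *
go(.5489,.0749,.009,184.5)
p=camera_params("wrist"); b=camera("wrist"); cv2.imwrite("pics/w6.png",cv2.resize(b[200:,100:540],None,fx=1.8,fy=1.8)[:,:,::-1])
```

```text
t 13.2 pos [0.5502 0.0752 0.0111] yaw -175.3 | units x 0.03 y -0.00 z 0.05 turn -59.97
```

View pics/w6.png

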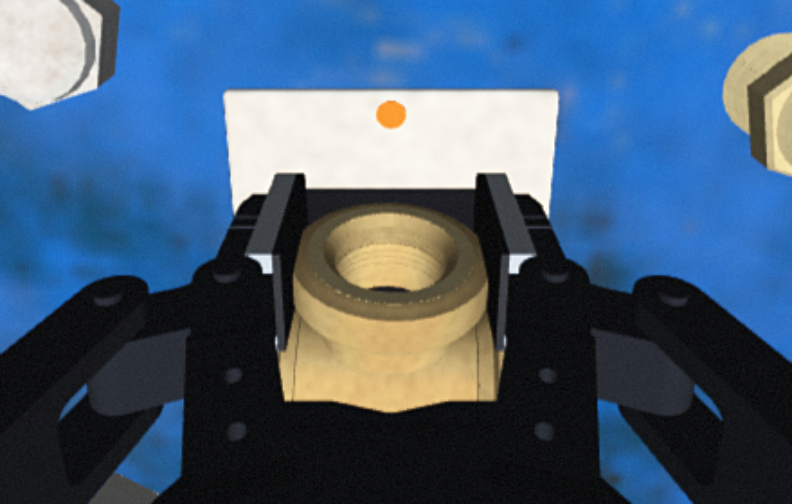

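The orange dot and the silhouette's near edge show about 2–3 mm of black ahead of the branch mouth. I'll shift 3 mm toward the dot, then lower and release.

Request:
{"op": "carry_out", "data": {"commands": [[[0.08, 0, 0, 0, 0, 0], [0, 0, 0.05, 0, 0, 0], [0, 0, 0.05, 0, 0, 0], [0, 0, 0, 0, 0, 0], [0, 0, 0, 0, 0, 0], [0, 0, 0, 0, 0, 0]]]}}

```text
clock: 13.78
position: [0.5465, 0.0749, 0.008]
ee_rot: [-0.041, 0.999, -0.001, -0.0]
ft_force: [-10.2, -3.0, 19.9]
grip_width: 0.48
grasp_force: 104.4
```

Request:
{"op": "carry_out", "data": {"commands": [[[0, 0, 0, 0, 0, 0], [0, 0, 0, 0, 0, 0], [0, 0, 0, 0, 0, 0], [0, 0, 0, 0, 0, 0], [0, 0, 0, 0, 0, 0], [0, 0, -0.3, 0, 0, 0], [0, 0, -0.8, 0, 0, 0], [0, 0, -0.9, 0, 0, 0], [0, 0, -1, 0, 0, 0], [0, 0, 0, 0, 0, 0]]], "hand": -0.7}}

```text
clock: 14.62
position: [0.5499, 0.0765, 0.1344]
ee_rot: [-0.042, 0.999, 0.0, 0.005]
ft_force: [1.4, 2.1, 0.4]
grip_width: 0.848
grasp_force: 0.0
```

Run:
```python
from h import *
go(.435,.26,.13,30)
p=camera_params("wrist"); b=camera("wrist"); 
P=lambda o,a,L,z:[np.round(proj(p,[[o[0]+l[0]*np.cos(a)-l[1]*np.sin(a),o[1]+l[0]*np.sin(a)+l[1]*np.cos(a),z]])[0]) for l in L]
print("tee mouth/run ends",P((.5778,.0772),np.radians(4.5),[(-.0285,0),(.0055,.035),(.0055,-.035)],.0265))
print("gauge c, stem",P((.4465,.2633),np.radians(54.1),[(.012,0)],.024),P((.4465,.2633),np.radians(54.1),[(-.044,0)],.012)); print("gmat",proj(p,[[.5935,.2561,.004],[.5457,.2669,.004]]))
cv2.imwrite("pics/w7.png",b[:,:,::-1]); np.savez("w7.npz",**p)
```

```text
t 14.6 pos [0.5499 0.0765 0.1344] yaw -175.2 | units x 2.48 y 4.81 z 0.11 turn -34.21
tee mouth/run ends [array([315., 237.]), array([360., 279.]), array([269., 279.])]
gauge c, stem [array([620., 124.])] [array([557.,  67.])]
gmat [[523.00606644 295.16132856]
 [551.95999331 243.06533372]]
```

View pics/w7.png

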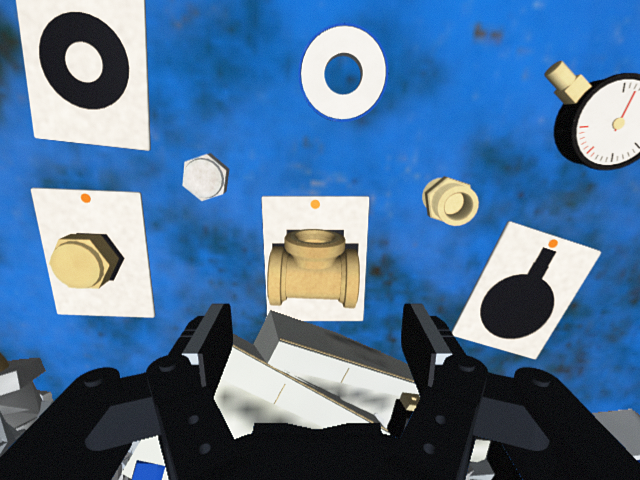

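The tee run ends at (268,275) and (358,275) match the goal prediction within a few pixels. The gauge dial (619,122) and stem end (557,67) match the top-camera estimate. I'll move on to the gauge.

Request:
{"op": "carry_out", "data": {"commands": [[[0.25, 0.63, 0, 0, 0, 0], [0.25, 0.63, 0, 0, 0, 0], [0.25, 0.64, 0, 0, 0, 0], [0.25, 0.64, 0, 0, 0, 0], [0.25, 0.64, 0, 0, 0, 0], [0.25, 0.64, 0, 0, 0, 0], [0.25, 0.63, 0, 0, 0, 0], [0.25, 0.63, 0, 0, 0, 0]]], "hand": -1}}

```text
clock: 15.33
position: [0.4491, 0.2716, 0.1264]
ee_rot: [-0.041, 0.999, -0.0, -0.0]
ft_force: [0.2, 0.0, -0.1]
grip_width: 0.999
grasp_force: 0.0
```

Request:
{"op": "carry_out", "data": {"commands": [[[0, 0, 0, 0, 0, -0.9], [0, 0, 0, 0, 0, -0.9], [0, 0, 0, 0, 0, -0.9], [0, 0, 0, 0, 0, -0.9], [0, 0, 0, 0, 0, -0.9], [0, 0, 0, 0, 0, -0.9], [0, 0, 0, 0, 0, -0.9], [0, 0, 0, 0, 0, -0.9], [0, 0, 0, 0, 0, -1], [0, 0, 0, 0, 0, 0], [0, 0, 0, 0, 0, 0]]]}}

```text
clock: 16.25
position: [0.4499, 0.2706, 0.1263]
ee_rot: [-0.452, 0.892, 0.0, -0.0]
ft_force: [-0.2, -0.2, -1.1]
grip_width: 0.998
grasp_force: 0.0
```

Run:
```python
from h import *
go(.453,.2723,.001,234.1)
p=camera_params("wrist"); b=camera("wrist"); cv2.imwrite("pics/w8.png",b[:,:,::-1]); np.savez("w8.npz",**p)
q=proj(p,[[.453,.2723,.024]])[0]; s=proj(p,[[.4207,.2277,.012]])[0]; print("pred dial",q,"stem",s)
# dial: white blob nearest predicted; stem: brass blob
h=cv2.cvtColor(b,cv2.COLOR_RGB2HSV); w=((h[...,1]<60)&(h[...,2]>170)).astype(np.uint8)
w=cv2.morphologyEx(w,cv2.MORPH_CLOSE,np.ones((9,9)))
n,l,st,c=cv2.connectedComponentsWithStats(w); i=l[int(q[1])-8,int(q[0])-8]; print("white",i,st[i],c[i],cv2.minEnclosingCircle(np.argwhere(l==i)[:,::-1].astype(np.float32)))
y=((h[...,0]>12)&(h[...,0]<30)&(h[...,1]>70)&(h[...,2]>100)).astype(np.uint8); n,l,st,c=cv2.connectedComponentsWithStats(y)
for i in range(1,n):
    if st[i,4]>150: print("brass",st[i],c[i])
w7=dict(np.load("w7.npz")); print("tape w7",ray(w7,[(343,71)],.014))
```

```text
t 16.2 pos [0.4499 0.2706 0.1263] yaw -126.3 | units x -0.08 y -0.04 z 3.13 turn -60.06
pred dial [314.62923214 246.0185117 ] stem [314.16176393 167.14050814]
white 33 [ 277  209   75   72 4214] [314.28998576 244.3991457 ] ((314.29730224609375, 244.5), 37.46125411987305)
brass [  0  77  34  36 738] [14.01626016 97.16531165]
brass [   0  107   40   73 1593] [ 14.0608914  147.11487759]
brass [ 122  159   63   48 2044] [151.98679061 182.31311155]
brass [304 166  20  38 476] [312.21218487 184.52941176]
tape w7 [[0.43563751 0.08452179]]
```

Request:
{"op": "carry_out", "data": {"commands": [[[-0.05, -0.04, 0.7, 0, 0, 0], [0, 0, 0.8, 0, 0, 0], [0, 0, 0.8, 0, 0, 0], [0, 0, 0.6, 0, 0, 0], [0, 0, 0.22, 0, 0, 0], [0, 0, 0, 0, 0, 0], [0, 0, 0, 0, 0, 0]]]}}

```text
clock: 16.88
position: [0.4528, 0.2719, 0.0026]
ee_rot: [-0.453, 0.892, 0.0, 0.0]
ft_force: [0.0, 0.8, 0.8]
grip_width: 1.001
grasp_force: 0.0
```

Request:
{"op": "carry_out", "data": {"commands": [[[0, 0, 0, 0, 0, 0], [0, 0, 0, 0, 0, 0], [0, 0, 0, 0, 0, 0], [0, 0, 0, 0, 0, 0], [0, 0, 0, 0, 0, 0], [0, 0, 0, 0, 0, 0], [0, 0, 0, 0, 0, 0], [0, 0, 0, 0, 0, 0]]], "hand": 1, "force": 60}}

```text
clock: 17.55
position: [0.4537, 0.272, 0.0037]
ee_rot: [-0.453, 0.891, -0.0, 0.001]
ft_force: [-2.1, -2.4, 12.0]
grip_width: 0.716
grasp_force: 62.7
```

Request:
{"op": "carry_out", "data": {"commands": [[[0, 0, -0.4, 0, 0, 0], [0, 0, -0.8, 0, 0, 0], [0, 0, -0.8, 0, 0, 0], [0, 0, 0, 0, 0, 0], [0, 0, 0, 0, 0, 0]]]}}

```text
clock: 17.97
position: [0.4538, 0.272, 0.0843]
ee_rot: [-0.453, 0.891, -0.0, 0.002]
ft_force: [0.1, -0.5, -1.8]
grip_width: 0.712
grasp_force: 66.1
```

```bash
cat >> h.py <<'E'
def blobs(b,mask,amin=150):
    n,l,st,c=cv2.connectedComponentsWithStats(cv2.morphologyEx(mask.astype(np.uint8),cv2.MORPH_CLOSE,np.ones((9,9))))
    for i in range(1,n):
        if st[i,4]>amin: print(st[i],np.round(c[i],1))
def masks(b):
    h=cv2.cvtColor(b,cv2.COLOR_RGB2HSV); return (h[...,1]<60)&(h[...,2]>170),(h[...,0]>12)&(h[...,0]<30)&(h[...,1]>70)&(h[...,2]>100)
E
python3 - <<'E'
from h import *
a=np.radians(-12.7); go(.5935+.012*np.cos(a),.2561+.012*np.sin(a),.08,167.3)
p=camera_params("wrist"); b=camera("wrist"); cv2.imwrite("pics/w9.png",b[:,:,::-1]); np.savez("w9.npz",**p)
o=get_obs(); T=Ro.from_quat(o["ee_rot"]).as_matrix(); print(proj(p,o["position"]+T@[0,0,-.023]),proj(p,o["position"]+T@[.056,0,-.011]))
W,Y=masks(b); print("W"); blobs(b,W,800); print("Y"); blobs(b,Y,300)
E
```

```text
t 18.0 pos [0.4538 0.272  0.0843] yaw -126.1 | units x -1.86 y -3.33 z 0.11 turn -48.90
[[317.70758878 336.89991903]] [[317.91311763 189.58771863]]
W
[  91    0   79   20 1095] [131.3   7.5]
[   0   42   69  147 4487] [ 25.5 111.5]
[  54  265  160  113 5432] [136.5 309.7]
[  249   273   137   120 12636] [316.6 332.2]
[463 310 104  55 882] [505.4 340.8]
Y
[  85  158   80   58 3582] [123.9 185.8]
[ 297  191   36   71 2248] [314.5 227.1]
```

Request:
{"op": "carry_out", "data": {"commands": [[[-0.26, -0.48, 0, 0, 0, 0], [-0.26, -0.48, 0, 0, 0, 0], [-0.27, -0.48, 0, 0, 0, 0], [-0.27, -0.48, 0, 0, 0, 0], [-0.27, -0.48, 0, 0, 0, 0], [-0.27, -0.48, 0, 0, 0, 0], [-0.27, -0.49, 0, 0, 0, 0], [0, 0, 0, 0, 0, 0.5]]]}}

```text
clock: 18.68
position: [0.6089, 0.2499, 0.0799]
ee_rot: [-0.428, 0.904, -0.0, -0.001]
ft_force: [0.2, -1.5, -1.5]
grip_width: 0.709
grasp_force: 66.1
```

Request:
{"op": "carry_out", "data": {"commands": [[[0, 0, 0, 0, 0, 0.9], [0, 0, 0, 0, 0, 0.9], [0, 0, 0, 0, 0, 0.9], [0, 0, 0, 0, 0, 0.9], [0, 0, 0, 0, 0, 0.9], [0, 0, 0, 0, 0, 0.9], [0, 0, 0, 0, 0, 0.9], [0, 0, 0, 0, 0, 0.9], [0, 0, 0, 0, 0, 0.9], [0, 0, 0, 0, 0, 0.9], [0, 0, 0, 0, 0, 0.9], [0, 0, 0, 0, 0, 0.9], [0, 0, 0, 0, 0, 0], [0, 0, 0, 0, 0, 0]]]}}

```text
clock: 19.85
position: [0.6051, 0.2522, 0.0808]
ee_rot: [0.119, 0.993, -0.001, -0.001]
ft_force: [-0.4, -1.6, -1.1]
grip_width: 0.711
grasp_force: 66.1
```

Run:
```python
from h import *
go(.6067,.2531,.008,166.2-360)
p=camera_params("wrist"); b=camera("wrist"); cv2.imwrite("pics/w10.png",b[:,:,::-1]); np.savez("w10.npz",**p)
W,Y=masks(b); print("W"); blobs(b,W,2000); print("Y"); blobs(b,Y,40); print(proj(p,[[.5457,.2669,.004]]))
```

```text
t 19.9 pos [0.6051 0.2522 0.0808] yaw 166.3 | units x -0.03 y 0.03 z 1.82 turn 60.01
W
[ 521   27  119   78 5448] [586.1  60. ]
[  249   147   140   143 10217] [319.8 194.1]
[   0  178  148  169 8308] [ 68.9 264. ]
[  248   273   138   120 12640] [316.4 332.2]
[ 551  373   89   51 2087] [601.7 402.1]
[   0  387   85   38 2442] [ 34.1 403. ]
Y
[  88  119   84   59 3922] [128.8 147.6]
[312 152  13  13 127] [318.2 157.9]
[ 297  190   36   72 2317] [314.3 226.9]
[  6 202  13  12 112] [ 11.5 207.4]
[   0  236   97  100 6140] [ 39.1 285.2]
[307 329  20  17 248] [316.2 336.8]
[  0 383  90   2 179] [ 44.3 383.5]
[388 393  15  26 212] [395.4 402.9]
[264 394  27  20 221] [279.9 405.1]
[359 404  19  19 171] [369.6 416.1]
[  0 426  35  11  81] [ 16.8 431.1]
[[317.41912054 157.64332477]]
```

View pics/w10.png

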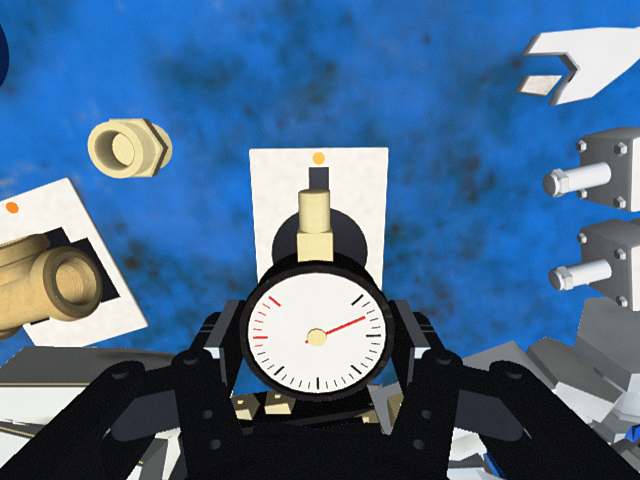

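Run:
```python
from h import *
p=dict(np.load("w10.npz"))
for z in (0,.04,.08): print(z,ray(p,[(280,396),(330,400),(369,410),(235,355),(420,355)],z).round(3).tolist())
```

```text
0 [[0.713, 0.197], [0.726, 0.233], [0.742, 0.261], [0.669, 0.175], [0.702, 0.307]]
0.04 [[0.68, 0.21], [0.69, 0.24], [0.704, 0.263], [0.644, 0.192], [0.671, 0.3]]
0.08 [[0.647, 0.223], [0.655, 0.247], [0.666, 0.264], [0.619, 0.209], [0.64, 0.294]]
```

The gauge lines up with its silhouette and dot (318,158), and the clutter stays clear of the palm. I'll lower it.

Request:
{"op": "carry_out", "data": {"commands": [[[-0.03, 0.03, 0.4, 0, 0, 0], [0, 0, 0.5, 0, 0, 0], [0, 0, 0.4, 0, 0, 0], [0, 0, 0.3, 0, 0, 0], [0, 0, 0.15, 0, 0, 0], [0, 0, 0.05, 0, 0, 0], [0, 0, 0, 0, 0, 0], [0, 0, 0, 0, 0, 0], [0, 0, 0, 0, 0, 0]]]}}

```text
clock: 20.65
position: [0.6076, 0.2537, 0.0107]
ee_rot: [0.121, 0.993, 0.0, 0.001]
ft_force: [1.0, -0.0, -1.4]
grip_width: 0.719
grasp_force: 66.1
```

Run:
```python
from h import *
go(.6067,.2531,.008,166.2); print(get_obs()["ft_force"])
```

```text
t 20.6 pos [0.6076 0.2537 0.0107] yaw 166.1 | units x 0.02 y -0.02 z 0.07 turn -0.01
[ 0.97942723 -0.00413329 -1.35542293]
```

Request:
{"op": "carry_out", "data": {"commands": [[[0, 0, 0.06, 0, 0, 0], [0, 0, 0, 0, 0, 0]]]}}

```text
clock: 20.82
position: [0.6076, 0.2536, 0.0079]
ee_rot: [0.121, 0.993, 0.0, 0.001]
ft_force: [0.6, 0.6, 0.2]
grip_width: 0.711
grasp_force: 66.2
```

Request:
{"op": "carry_out", "data": {"commands": [[[0, 0, 0, 0, 0, 0], [0, 0, 0, 0, 0, 0], [0, 0, 0, 0, 0, 0], [0, 0, 0, 0, 0, 0], [0, 0, 0, 0, 0, 0], [0, 0, -0.3, 0, 0, 0], [0, 0, -0.8, 0, 0, 0], [0, 0, -0.9, 0, 0, 0], [0, 0, -1, 0, 0, 0], [0, 0, 0, 0, 0, 0]]], "hand": -1}}

```text
clock: 21.65
position: [0.6099, 0.2559, 0.1367]
ee_rot: [0.121, 0.993, 0.003, 0.005]
ft_force: [0.8, 1.4, 0.4]
grip_width: 1.002
grasp_force: 0.0
```

Request:
{"op": "carry_out", "data": {"commands": [[[0.39, -0.64, 0, 0, 0, 0], [0.39, -0.64, 0, 0, 0, 0], [0.39, -0.64, 0, 0, 0, 0], [0.39, -0.64, 0, 0, 0, 0], [0.39, -0.64, 0, 0, 0, 0], [0.39, -0.64, 0, 0, 0, 0], [0.39, -0.64, 0, 0, 0, 0], [0.4, -0.65, 0, 0, 0, 0], [0, 0, 0, 0, 0, 0], [0, 0, 0, 0, 0, 0]]]}}

```text
clock: 22.48
position: [0.436, 0.0825, 0.128]
ee_rot: [0.122, 0.993, -0.001, 0.001]
ft_force: [0.4, 0.2, 0.3]
grip_width: 1.001
grasp_force: 0.0
```

Run:
```python
from h import *
go(.436,.0845,-.001,166)
p=camera_params("wrist"); b=camera("wrist"); cv2.imwrite("pics/w11.png",b[:,:,::-1]); np.savez("w11.npz",**p)
q=proj(p,[[.436,.0845,.014]]); print(q); W,Y=masks(b); blobs(b,W,1500)
```

```text
t 22.5 pos [0.436  0.0825 0.128 ] yaw 166.0 | units x 0.01 y 0.05 z 3.22 turn -0.01
[[319.57570874 235.58690913]]
[ 284  199   75   73 3457] [320.9 235. ]
[  38  217  140  138 8265] [109.9 282.2]
[ 504  297  113   98 5788] [562.2 334.9]
[ 287  317  123  102 3859] [347.3 353.3]
```

Request:
{"op": "carry_out", "data": {"commands": [[[0.01, 0.07, 0.7, 0, 0, 0], [0, 0, 0.8, 0, 0, 0], [0, 0, 0.8, 0, 0, 0], [0, 0, 0.6, 0, 0, 0], [0, 0, 0.34, 0, 0, 0], [0, 0, 0, 0, 0, 0], [0, 0, 0, 0, 0, 0]]]}}

```text
clock: 23.12
position: [0.4367, 0.0887, -0.0023]
ee_rot: [0.12, 0.993, 0.001, -0.001]
ft_force: [0.3, 0.1, 1.1]
grip_width: 1.002
grasp_force: 0.0
```

Request:
{"op": "carry_out", "data": {"commands": [[[0, 0, 0, 0, 0, 0], [0, 0, 0, 0, 0, 0], [0, 0, 0, 0, 0, 0], [0, 0, 0, 0, 0, 0], [0, 0, 0, 0, 0, 0], [0, 0, 0, 0, 0, 0], [0, 0, 0, 0, 0, 0], [0, 0, 0, 0, 0, 0]]], "hand": 1, "force": 30}}

```text
clock: 23.78
position: [0.4377, 0.0874, -0.0008]
ee_rot: [0.121, 0.993, 0.0, 0.001]
ft_force: [-3.0, 0.6, 7.7]
grip_width: 0.693
grasp_force: 30.4
```

Request:
{"op": "carry_out", "data": {"commands": [[[0, 0, -0.4, 0, 0, 0], [0, 0, -0.8, 0, 0, 0], [0, 0, -0.8, 0, 0, 0], [0, 0, 0, 0, 0, 0], [0, 0, 0, 0, 0, 0]]]}}

```text
clock: 24.2
position: [0.4382, 0.0868, 0.0798]
ee_rot: [0.121, 0.993, -0.0, 0.003]
ft_force: [0.0, -0.2, -1.5]
grip_width: 0.693
grasp_force: 33.1
```

Run:
```python
from h import *
go(.4436,-.093,.08,166)
p=camera_params("wrist"); b=camera("wrist"); cv2.imwrite("pics/w12.png",b[:,:,::-1]); np.savez("w12.npz",**p)
o=get_obs(); T=Ro.from_quat(o["ee_rot"]).as_matrix(); print(proj(p,o["position"]+T@[0,0,-.013])); W,Y=masks(b); blobs(b,W,1500)
```

```text
t 24.2 pos [0.4382 0.0868 0.0798] yaw 166.1 | units x -1.21 y -4.33 z -0.00 turn 0.01
[[315.86598303 323.06894688]]
[    0   233   151   159 10274] [ 66.1 307.6]
[  248   264   152   162 13355] [321.  337.4]
[ 534  326  106  130 6841] [597.1 376.9]
```

Run:
```python
from h import *
p=dict(np.load("w12.npz")); o=get_obs(); T=Ro.from_quat(o["ee_rot"]).as_matrix()
for r in (.03,.0135):
  c=np.array([o["position"]+T@[r*np.cos(t),r*np.sin(t),-.015] for t in np.linspace(0,6.28,60)]); q=proj(p,c); print(q.min(0),q.max(0))
b=cv2.imread("pics/w12.png")[:,:,::-1]; W,Y=masks(b); col=W[:,310:323].mean(1); print([(i,col[i]>.5) for i in range(1,480) if (col[i]>.5)!=(col[i-1]>.5)])
row=W[326:334].mean(0); print([(i,row[i]>.5) for i in range(1,640) if (row[i]>.5)!=(row[i-1]>.5)])
```

```text
[243.01027327 257.52423596] [388.67117735 385.51120434]
[283.17414515 296.08096101] [348.54030824 353.48688167]
[(264, np.True_), (302, np.False_), (356, np.True_), (385, np.False_), (388, np.True_), (399, np.False_)]
[(13, np.True_), (28, np.False_), (56, np.True_), (83, np.False_), (112, np.True_), (135, np.False_), (249, np.True_), (286, np.False_), (348, np.True_), (385, np.False_), (544, np.True_), (602, np.False_), (606, np.True_)]
```

Request:
{"op": "carry_out", "data": {"commands": [[[-0.14, -0.54, 0, 0, 0, 0], [-0.14, -0.54, 0, 0, 0, 0], [-0.14, -0.54, 0, 0, 0, 0], [-0.14, -0.54, 0, 0, 0, 0], [-0.15, -0.54, 0, 0, 0, 0], [-0.15, -0.54, 0, 0, 0, 0], [-0.15, -0.54, 0, 0, 0, 0], [-0.15, -0.55, 0, 0, 0, 0], [0, 0, 0, 0, 0, 0], [0, 0, 0.4, 0, 0, 0], [0, 0, 0.4, 0, 0, 0], [0, 0, 0.3, 0, 0, 0], [0, 0, 0, 0, 0, 0], [0, 0, 0, 0, 0, 0]]]}}

```text
clock: 25.42
position: [0.4392, -0.0916, 0.033]
ee_rot: [0.121, 0.993, 0.001, -0.001]
ft_force: [-0.4, -0.3, 0.1]
grip_width: 0.687
grasp_force: 33.1
```

Run:
```python
from h import *
go(.4417,-.0925,.0035,166)
```

```text
t 25.4 pos [ 0.4392 -0.0916  0.033 ] yaw 166.2 | units x -0.07 y -0.01 z 0.74 turn 0.03
```

Request:
{"op": "carry_out", "data": {"commands": [[[-0.05, 0, 0.3, 0, 0, 0], [0, 0, 0.25, 0, 0, 0], [0, 0, 0.12, 0, 0, 0], [0, 0, 0.05, 0, 0, 0], [0, 0, 0, 0, 0, 0], [0, 0, 0, 0, 0, 0]]]}}

```text
clock: 25.92
position: [0.4421, -0.0927, 0.0052]
ee_rot: [0.121, 0.993, -0.0, 0.0]
ft_force: [-1.3, -0.1, -1.1]
grip_width: 0.693
grasp_force: 33.1
```

Request:
{"op": "carry_out", "data": {"commands": [[[0, 0, 0, 0, 0, 0], [0, 0, 0, 0, 0, 0], [0, 0, 0, 0, 0, 0], [0, 0, 0, 0, 0, 0], [0, 0, 0, 0, 0, 0], [0, 0, -0.3, 0, 0, 0], [0, 0, -0.8, 0, 0, 0], [0, 0, -0.9, 0, 0, 0], [0, 0, -1, 0, 0, 0], [0, 0, -1, 0, 0, 0], [0.6, 0, -0.5, 0, 0, 0], [0.8, 0, 0, 0, 0, 0], [0.8, 0, 0, 0, 0, 0], [0.6, 0, 0, 0, 0, 0], [0, 0, 0, 0, 0, 0]]], "hand": -1}}

```text
clock: 27.17
position: [0.33, -0.0657, 0.1848]
ee_rot: [0.121, 0.993, -0.002, -0.0]
ft_force: [0.4, -1.1, -0.0]
grip_width: 1.002
grasp_force: 0.0
```

Run:
```python
from h import *
o=get_obs(); print(o["clock"],o["position"])
p=camera_params("top"); b=camera("top"); cv2.imwrite("pics/f.png",cv2.resize(b[170:330,130:500],None,fx=2.16,fy=2.16,interpolation=cv2.INTER_CUBIC)[:,:,::-1])
s=camera("side"); A=cv2.resize(b[170:320,140:390],(800,480),interpolation=cv2.INTER_CUBIC); 
B=cv2.resize(s[170:290,270:420],(800,640),interpolation=cv2.INTER_CUBIC)
im=np.vstack([cv2.resize(A,(560,336)),cv2.resize(s[172:290,270:420],(335,264),interpolation=cv2.INTER_CUBIC) if 0 else cv2.resize(s[175:293,215:465],(560,264),interpolation=cv2.INTER_CUBIC)])
cv2.imwrite("pics/final.png",im[:,:,::-1])
q=lambda X:np.round((proj(p,X)[0]-[140,170])*560/250)
g=np.radians(-12.7)
for n,X in dict(cap=[.5883,-.1016,.026],tape=[.4436,-.093,.018],dial=[.5935+.012*np.cos(g),.2561+.012*np.sin(g),.028],stem=[.5935-.044*np.cos(g),.2561-.044*np.sin(g),.016]).items(): print(n,q([X]))
t=np.radians(4.5)
for l in [(.0055,.035),(.0055,-.035),(-.0285,0)]: print("tee",q([[.5778+l[0]*np.cos(t)-l[1]*np.sin(t),.0772+l[0]*np.sin(t)+l[1]*np.cos(t),.0265]]))
```

```text
27.1667 [ 0.32999168 -0.06566157  0.18476542]
cap [466.  64.]
tape [460. 221.]
dial [82. 50.]
stem [ 70. 111.]
tee [235.  75.]
tee [310.  68.]
tee [275. 107.]
```

View pics/final.png

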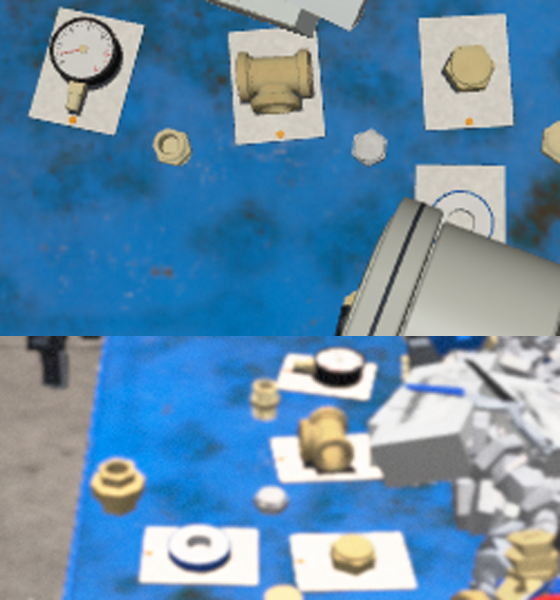

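The four parts are on their mats, the tape lies inside its ring area, and the plug and look-alikes stand as before. The tee and gauge may be 2–3 mm off, so I'll check them in numbers and one last enlarged crop.

Run:
```python
from h import *
p=camera_params("top"); b=camera("top"); W,Y=masks(b)
def cen(m,x0,y0,x1,y1):
    n,l,st,c=cv2.connectedComponentsWithStats(m[y0:y1,x0:x1].astype(np.uint8)); i=1+st[1:,4].argmax(); print(st[i]+[x0,y0,0,0,0],c[i]+[x0,y0])
cen(Y,330,185,370,220); cen(Y,235,180,290,228); cen(Y,160,200,185,225)
g=np.radians(-12.7); print("pred cap",proj(p,[[.5883,-.1016,.018]])) 
w=dict(np.load("w7.npz")); 
a=cv2.imread("pics/w7.png")[185:330,250:380]; t=b[180:230,235:300,::-1]; u=b[170:235,150:210,::-1]
cv2.imwrite("pics/last.png",np.hstack([cv2.resize(a,(400,446)),cv2.resize(u,(400,446),interpolation=cv2.INTER_CUBIC)]))
```

```text
[339 190  22  20 317] [349.64353312 199.6214511 ]
[245 192  34  29 695] [261.90503597 205.50215827]
[170 206   8  13  49] [172.93877551 210.79591837]
pred cap [[347.96409229 199.71012447]]
```

View pics/last.png

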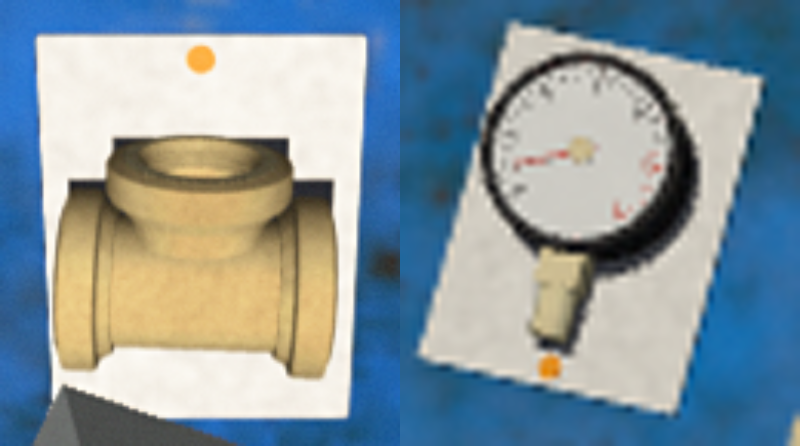

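The tee's branch edge sits on its silhouette edge (crop row 138), and the gauge's stem end is just short of the dot, along the mat's axis. Both are within about 2 mm, so I'm handing in.

```bash
python3 -c "
from workcell import *
print(hand_in())"
```

```text
the job is handed in; nothing more can be done
None
```

The job is handed in at about 27 s: the cap, tee, gauge and tape each lie flat on their mats, about 1–3 mm from the silhouettes by camera, with the plug and other fittings left in place.

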